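Put the label scraper back in the packing-bench drawer

ROBOT

A 6-joint arm with a two-finger parallel gripper is mounted at the origin on the work surface. World frame = base frame: x ahead of the robot, y to its left, z up, the work surface at z = 0. Lengths are in m, angles in rad, forces in N, time in s.
With the tool pointing down it reaches from about 0.325 to 0.9 m from the base axis. Payload 3.5 kg.
Tool frame: the origin (TCP) lies between the finger pads; the fingertips stand 17 mm ahead of it and the grasp point (between the pads) lies 2 mm behind it; z points along the fingers, y is the line along which they close (so a half turn about z gives the same grasp; the last joint's range is limited). The gripper opens to 85 mm and grips with 20 to 120 N. Pads are 22 mm wide; open, the fingers measure 114 mm over their backs; the gripper's body (76 mm by 85 mm) begins 54 mm behind the grasp point. The pads swing forward as they close: fully open they stand 13 mm farther back than shut.
Start: joints at [-1.287, 0.276, -0.026, 1.268, 0, 1.467], TCP at [0.236, -0.579, 0.248] pointing down, gripper open.
Joint ranges: [-3.12, 3.12], [-0.85, 1.88], [-1.08, 1.24], [-1.95, 2.15], [-1.57, 1.53], [-3.14, 3.14]. Speed limits (rad/s): [2.57, 2.57, 3.14, 3.14, 3.14, 3.14].

INTERFACE

Orientations are given as a unit quaternion [x, y, z, w].
In Python, from cell import manip gives the robot as it stands. The module is installed in compiled form; this text tells all that it offers.
- The arm moves only by the shell command python3 -m inch 'ROWS' [FORCE]. ROWS is JSON, a list of rows, each an object with "gripper": the closure, from 0 (fully open) to 1 (shut); "translation": the shift along the tool's x, y, z each as a share of 60 cm, from -1 to 1, a list of three; "dr": the turn, a rotation vector about the tool's x, y, z each as a share of 180 degrees, from -1 to 1, a list of three. A call has 1 to 10 rows; each row shifts and turns the commanded pose from where the row before left it, along the tool's axes as they then stand; what a row does not reach is not made up. A row lasts 1/10 s, in which the tool goes at most 50 mm and 8.59 degrees, less where a joint would pass 70% of its speed; a pose out of reach is approached as far as the arm can. A call with a number of a shift or a turn outside -1 to 1 is refused whole. A call with a gripper value outside its range is refused whole. The fingers move at their own pace and stop on an object; FORCE is the grip in N (left out, the last holds). Time passes only in rows, so rows that do not move let the fingers close. It gives the time, the measured TCP pose, the force, the opening and the grip force at its end, in the units of the state.
- manip.observe(): the state, without advancing time (a new reading comes with each control period).
- manip.capture(name): name is "side" or "top"; returns the picture (420x560x3 uint8, red, green, blue); there is no depth.
- manip.camera_params(name): a dict with "fovy" (degrees; the focal length in pixels is half the picture's height over the tangent of half this angle, whatever the lens; pixels are square), "cx", "cy" (the principal point, pixels), "extrinsics" (4x4, takes a point from world to camera coordinates). Camera axes: x right, y down, z forward; pixel columns grow to the right and rows downward; lengths in m; the calibration is good to about 2 mm. A picture is of the moment at which its call begins. camera_params takes no time and is no camera call.
- manip.hand_in(): hands the job in; it is judged then, once.
The state is a dict: "clock": time; "qpos": joint angles; "qvel": joint speeds; "joint_torque": joint torques, N m; "ee_pos": TCP position; "tcp_rot": TCP orientation; "force": force on the tool from outside, world axes, zero at the start; "moment": the same for the moment, N m; "grip_width": finger opening in m; "grasp_force": force on a finger pad.
Only numpy, scipy, OpenCV 4.12 (cv2) and the standard library are available. Lean on these libraries where they do the work, as an engineer would, in place of code of your own. Each camera call takes 0.05 s, during which the arm holds its last target. There are 200 camera calls.

TASK

Pull the bench unit's drawer open by its handle, reaching in at a slant because the tape-roll bar is above it. Lay the label scraper flat in the stepped compartment just behind the drawer front, blade in the wide end and wooden handle in the narrow end, setting it down and not dropping it, then push the drawer gently fully home and let go. Leave the loose tape roll, the pump bottle and the carton where they are.

Things in the scene. Friction and masses are not known exactly. Their poses are not given: they have to be found in the camera images.
- unit: Fixed low grey drawer unit, 240 (x) x 240 (y) x 74 mm high, card stack on top to 92 mm. Origin: centre of its underside. Its -x side, facing about to the robot's right (world -y), has the blue drawer front, outer face at x = -120 mm when closed. Dark side plates (90 x 6 x 170 mm high; y = +-127, x -150 to -60 mm) carry the tape-roll bar; a roll, radius 45 mm, hangs on it at y -183 to -135 mm.
- rod (a point): Middle of the level steel tape-roll bar, 18 mm thick, along the unit's y, fixed 155 mm above the table, 12 mm in front of the closed drawer's face. It passes over the handle of the closed drawer and blocks a gripper pointing straight down. Axes as the unit's.
- drawer (a joint): Drawer slide in m: 0 is fully home, grows as the drawer comes out to the unit's -x side (about world -y), stop at 0.17. It may start a few mm ajar. Friction about 2 N.
- handle (a point): Grip point of the drawer handle, moves with the drawer: an upright steel fin amid the drawer front, 14 mm thick (y), 40 mm high (z), standing 40 mm out of the face. The point is at mid-height, 50 mm above the table, 25 mm out of the face (15 mm behind the fin's front edge). Axes as the unit's. Pinch it across y.
- tray (a point): Floor centre of the stepped compartment, moves with the drawer: 55 mm behind the front's outer face, 20 mm above the table, axes as the unit's. Wide end y 0 to 105, x +-50 mm; narrow end y -105 to 0, x +-35 mm, between black blocks 20 mm high. Walls 45 mm, drawer front 48 mm over the floor. Scraper's origin goes over this point, its x along this +y.
- scraper: Label scraper lying flat: wooden handle 100 x 18 x 16 mm high (x from -85 to +15 mm), small ferrule, flat steel blade 66 x 78 x 3 mm (x from 19 to 85 mm). 170 mm long in all, about 150 g. Origin: centre of its underside, at mid length; x axis points to the blade, z up.
- scraper_tip (a point): Middle of the blade's front edge, 85 mm from the scraper's origin along its x.
- scraper_grip (a point): Good grip point, on the handle, 5 mm behind the origin along x, at mid-height of the handle (8 mm up), near the centre of mass. The handle is 18 mm wide here.
- tape_roll: Bystander: cardboard-brown tape roll lying flat, 96 mm across, 48 mm high. Origin: centre of its underside.
- pump_bottle: Bystander: white pump bottle, 66 mm across, 173 mm high. Origin: centre of its underside.
- carton: Bystander: closed cardboard carton 140 x 100 x 80 mm. Origin: centre of its underside.

How it is judged:
By the outcome, as a careful person would: the job done as asked, in the order asked, and still so for the second after the job is handed in, with the robot touching nothing.
It also fails if it takes over 69 s, if anything falls off the work surface, if the arm or the gripper's body presses on something with over 40 N, if the wrist force passes 120 N, or if a joint passes its speed limit or range.

## Working session

There is one attempt and no reset: what is moved stays moved. The work goes in short steps, Python scripts to look and compute and a shell command to move; the robot and the scene stay as the last step left them, time stands still between calls to the robot, and variables do not carry over. Pictures are saved under pics/ and viewed, at most 10 in all, crops included, and the job is handed in when it is done.

```bash
mkdir -p pics
python3 - <<'E'
from cell import manip
import cv2
for n in("side","top"):
    im=manip.capture(n); cv2.imwrite(f"pics/{n}0.png",im[:,:,::-1]); p=manip.camera_params(n); print(n,p["fovy"],p["cx"],p["cy"],p["extrinsics"])
print(manip.observe())
E
```

```text
side 42.663693420895015 273.9376918936443 202.99395221145136 [[-0.86963229 -0.49353516  0.01275645  0.38853942]
 [-0.347118    0.59285634 -0.72665704  0.31406339]
 [ 0.35106806 -0.63635242 -0.68688195  1.44409026]
 [ 0.          0.          0.          1.        ]]
top 53.39225042177873 276.5573289017963 205.87314814862648 [[ 0.02713931 -0.9996268  -0.00311672 -0.11195158]
 [-0.99819424 -0.02693301 -0.05369244  0.49942773]
 [ 0.05358846  0.00456827 -0.99855266  1.09436166]
 [ 0.          0.          0.          1.        ]]
{'clock': 0.1, 'qpos': array([-1.28736636e+00,  2.77075660e-01, -2.77457065e-02,  1.26800727e+00,
        2.63346889e-05,  1.46739787e+00]), 'qvel': array([ 0.00222231, -0.00144229,  0.00498494, -0.00043628,  0.00107471,
        0.00131638]), 'joint_torque': array([-1.70070903e-04, -4.46709180e+01,  2.96127766e+01,  8.50455050e-03,
       -1.13349108e-04, -5.75946160e-06]), 'ee_pos': array([ 0.2355922 , -0.57816935,  0.24725893]), 'tcp_rot': array([ 9.81353205e-01,  1.92210444e-01, -7.82323078e-05, -1.01322291e-03]), 'force': array([-0.10840822,  0.40583726, -0.79843228]), 'moment': array([-0.00917516, -0.04814588,  0.00389603]), 'grasp_force': 0.0, 'grip_width': 0.08536351323832901}
```

View pics/side0.png

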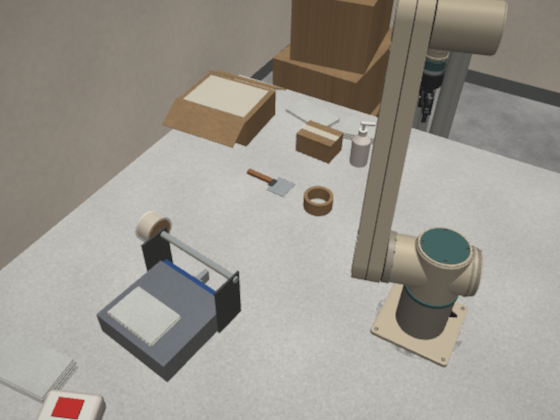

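View pics/top0.png

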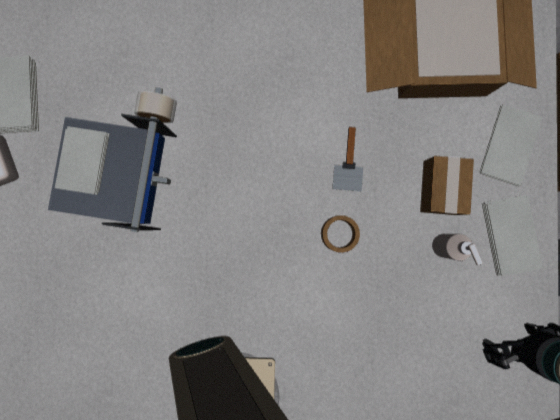

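The top view shows the unit at about (105,172), its fin at (160,181) and its bar from (159,88) to (136,228). The scraper runs from handle (350,130) to blade edge (348,190), with the tape roll at (340,234). I'll zoom in for accuracy and measure.

```bash
cat > h.py <<'E'
from cell import manip
import numpy as np, cv2
from scipy.spatial.transform import Rotation as R
def cam(n):
    p=manip.camera_params(n); E=np.array(p["extrinsics"]); f=210/np.tan(np.radians(p["fovy"]/2)); return E,f,p["cx"],p["cy"]
def ray(n,uv,z):
    E,f,cx,cy=cam(n); d=E[:3,:3].T@np.array([(uv[0]-cx)/f,(uv[1]-cy)/f,1]); c=-E[:3,:3].T@E[:3,3]
    return c+d*(z-c[2])/d[2]
def proj(n,P):
    E,f,cx,cy=cam(n); q=E[:3,:3]@P+E[:3,3]; return np.array([f*q[0]/q[2]+cx,f*q[1]/q[2]+cy])
E
python3 - <<'E'
from h import *
t=cv2.imread("pics/top0.png"); s=cv2.imread("pics/side0.png")
a=cv2.resize(t[80:240,40:190],None,fx=2.6,fy=2.6,interpolation=cv2.INTER_CUBIC)
b=cv2.resize(s[200:376,95:245],None,fx=2.6,fy=2.6,interpolation=cv2.INTER_CUBIC)
im=np.zeros((460,790,3),np.uint8); im[:a.shape[0],:390]=a; im[:b.shape[0],395:785]=b[:460]
cv2.imwrite("pics/z0.png",im)
hsv=cv2.cvtColor(t,cv2.COLOR_BGR2HSV)
# scraper
roi=np.zeros(t.shape[:2],np.uint8); roi[115:205,320:380]=1
br=((hsv[...,1]>110)&(roi>0)).astype(np.uint8)
bl=((hsv[...,0]>85)&(hsv[...,0]<130)&(hsv[...,1]>25)&(roi>0)).astype(np.uint8); bl[:167]=0
for nm,m,z in(("handle",br,.016),("blade",bl,.003)):
    c=max(cv2.findContours(m,0,2)[0],key=cv2.contourArea).reshape(-1,2)
    W=np.array([ray("top",p,z)[:2] for p in c]); r=cv2.minAreaRect((W*1000).astype(np.float32)); print(nm,len(c),c.min(0),c.max(0),r)
# blue & dark
bm=((hsv[...,0]>100)&(hsv[...,0]<130)&(hsv[...,1]>150)).astype(np.uint8)
c=max(cv2.findContours(bm,0,2)[0],key=cv2.contourArea); print("blue",cv2.minAreaRect(c),cv2.boxPoints(cv2.minAreaRect(c)).tolist())
E
```

```text
handle 14 [347 128] [354 163] ((668.6127319335938, -290.93365478515625), (16.32359504699707, 95.38224029541016), 86.99036407470703)
blade 16 [338 167] [354 171] ((609.3570556640625, -282.3020935058594), (8.881351470947266, 43.34263229370117), 11.040526390075684)
blue ((152.05319213867188, 177.94403076171875), (9.081083297729492, 90.9393310546875), 9.865806579589844) [[139.78897094726562, 221.96328735351562], [155.37063598632812, 132.36880493164062], [164.31741333007812, 133.92477416992188], [148.73574829101562, 223.51925659179688]]
```

View pics/z0.png

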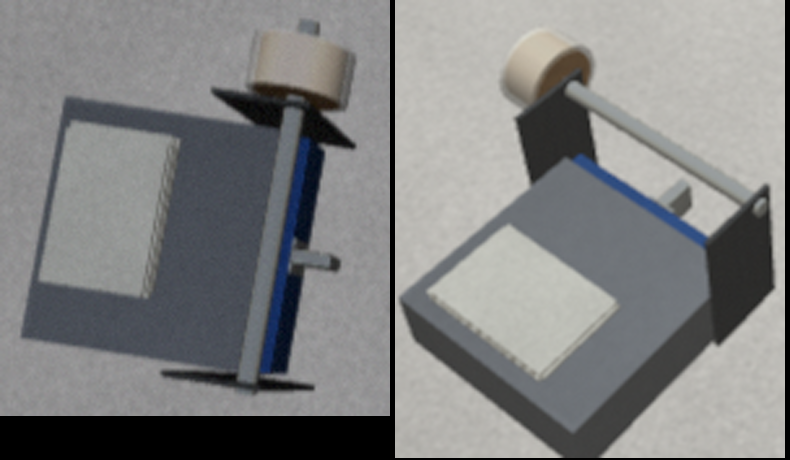

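The crop shows the back corners of the unit's top at (66,97) and (22,336) in top-zoom coordinates, and (401,299) and (575,433) in side-zoom coordinates. The fin tip is at about (337,262) in the top zoom, and the bar runs from (292,105) to (248,385).

Run:
```python
from h import *
T=lambda u,v:(40+(u+.5)/2.6-.5,80+(v+.5)/2.6-.5); S=lambda u,v:(95+(u-395+.5)/2.6-.5,200+(v+.5)/2.6-.5)
f=lambda *a:np.round(ray(*a)*1000,1)[:2]
b1=f("top",T(66,97),.074);b2=f("top",T(22,336),.074);c1=f("side",S(401,299),.074);c2=f("side",S(575,433),.074)
print("back top",b1,b2,"side",c1,c2)
r1=f("top",T(294,103),.164);r2=f("top",T(248,383),.164);print("bar top",r1,r2)
q1=f("side",S(572,88),.155);q2=f("side",S(760,206),.155);print("bar side",q1,q2)
print("fin tip top",f("top",T(337,256),.07),f("top",T(335,268),.07),"side", f("side",S(690,181),.07),f("side",S(676,180),.07))
for n,a,b in(("backtop",b1,b2),("backside",c1,c2),("bartop",r1,r2),("barside",q1,q2)):
    d=a-b; print(n,np.hypot(*d),np.degrees(np.arctan2(d[1],d[0])))
# scraper: all-differs-from-table mask, both views
for n,sl,zs in(("top",(slice(118,198),slice(325,372)),0),("side",(slice(165,200),slice(243,298)),0)):
    im=cv2.imread(f"pics/{n}0.png").astype(int); hsv=cv2.cvtColor(im.astype(np.uint8),cv2.COLOR_BGR2HSV)
    sub=im[sl]; d=(sub.max(2)-sub.min(2)); bg=np.median(im[100:220,200:330],axis=(0,1)); 
    steel=((sub[...,0]-sub[...,2])>12); wood=((sub[...,2]-sub[...,0])>35)
    for nm,m,z in(("wood",wood,.012 if n=="side" else .016),("steel",steel,.003)):
        m=m.astype(np.uint8); k,l,st,ct=cv2.connectedComponentsWithStats(m); i=1+st[1:,4].argmax()
        vu=np.argwhere(l==i); W=np.array([ray(n,(u+sl[1].start,v+sl[0].start),z)[:2]*1000 for v,u in vu])
        ev,V=np.linalg.eigh(np.cov(W.T)); print(n,nm,len(W),W.mean(0).round(1),"ang",np.degrees(np.arctan2(V[1,1],V[0,1])).round(1),cv2.minAreaRect(W.astype(np.float32)))
```

```text
back top [710.5 444.3] [475.9 474.2] side [705.8 449.1] [471.1 478.8]
bar top [687.4 193.3] [437.1 223. ]
bar side [681.4 198.2] [429.4 231.1]
fin tip top [562.  174.2] [550.3 175.7] side [550.2 184.4] [563.7 190.7]
backtop 236.49771669088057 -7.263244740584556
backside 236.5717227396376 -7.212133023019488
bartop 252.05590649695154 -6.766940010986373
barside 254.13856456665525 -7.438211887482183
top wood 234 [ 669.7 -291.3] ang 176.8 ((669.8334350585938, -291.27801513671875), (17.02627944946289, 97.89813995361328), 86.79472351074219)
top steel 22 [ 565.6 -260. ] ang 161.4 ((564.649169921875, -258.89898681640625), (18.860197067260742, 16.093351364135742), 1.0884861946105957)
side wood 135 [ 666.5 -285.3] ang 176.3 ((666.375, -284.97528076171875), (25.135190963745117, 98.58952331542969), 86.94841003417969)Traceback (most recent call last):
  File "<stdin>", line 17, in <module>
ValueError: attempt to get argmax of an empty sequence
```

```bash
cat >> h.py <<'E'
yaw=np.radians(82.8); ux=np.array([np.cos(yaw),np.sin(yaw),0]); uy=np.array([-np.sin(yaw),np.cos(yaw),0]); uz=np.array([0,0,1.])
U=np.array([.5758,.3425,0])
def down(yang):  # tool down, tool y at azimuth
    y=np.array([np.cos(yang),np.sin(yang),0]); z=-uz; return np.stack([np.cross(y,z),y,z],1)
def slant(deg):
    a=np.radians(deg); z=np.sin(a)*ux-np.cos(a)*uz; y=-uy; return np.stack([np.cross(y,z),y,z],1)
def plan(P,M,mm=40,deg=8,first="t"):
    o=manip.observe(); p=o["ee_pos"]; C=R.from_quat(o["tcp_rot"]).as_matrix()
    w=R.from_matrix(C.T@M).as_rotvec(); d=(C if first=="t" else M).T@(np.array(P)-p)
    n=max(1,int(np.ceil(np.linalg.norm(d)*1000/mm))); k=max(1,int(np.ceil(np.degrees(np.linalg.norm(w))/deg)))
    print("pos",p.round(4),"T",n,"x",(d/.6/n).round(5),"| R",k,"x",(w/np.pi/k).round(5),"deg",np.degrees(np.linalg.norm(w)).round(1))
    print("q",o["qpos"].round(2),"F",o["force"].round(1),"w",round(o["grip_width"],4),"g",round(o["grasp_force"],1),"t",o["clock"])
E
python3 - <<'E'
from h import *
H=U-.145*ux+.05*uz; print(H); M=slant(45)
plan(H-.27*M[:,2]+[0,0,.01],M)
E
```

```text
[0.55762668 0.19864337 0.05      ]
pos [ 0.2356 -0.5782  0.2473] T 17 x [ 0.04879 -0.04231 -0.00026] | R 10 x [ 0.01315  0.02254 -0.03189] deg 74.2
q [-1.29  0.28 -0.03  1.27  0.    1.47] F [-0.1  0.4 -0.8] w 0.0854 g 0.0 t 0.1
```

```bash
A='{"gripper":0,"translation":[0.0488,-0.0423,0],"dr":[0,0,0]}'; :
python3 -m inch '[{"gripper":0,"translation":[0.0488,-0.0423,0],"dr":[0,0,0]},{"gripper":0,"translation":[0.0488,-0.0423,0],"dr":[0,0,0]},{"gripper":0,"translation":[0.0488,-0.0423,0],"dr":[0,0,0]},{"gripper":0,"translation":[0.0488,-0.0423,0],"dr":[0,0,0]},{"gripper":0,"translation":[0.0488,-0.0423,0],"dr":[0,0,0]},{"gripper":0,"translation":[0.0488,-0.0423,0],"dr":[0,0,0]},{"gripper":0,"translation":[0.0488,-0.0423,0],"dr":[0,0,0]},{"gripper":0,"translation":[0.0488,-0.0423,0],"dr":[0,0,0]}]'
python3 -m inch '[{"gripper":0,"translation":[0.0488,-0.0423,0],"dr":[0,0,0]},{"gripper":0,"translation":[0.0488,-0.0423,0],"dr":[0,0,0]},{"gripper":0,"translation":[0.0488,-0.0423,0],"dr":[0,0,0]},{"gripper":0,"translation":[0.0488,-0.0423,0],"dr":[0,0,0]},{"gripper":0,"translation":[0.0488,-0.0423,0],"dr":[0,0,0]},{"gripper":0,"translation":[0.0488,-0.0423,0],"dr":[0,0,0]},{"gripper":0,"translation":[0.0488,-0.0423,0],"dr":[0,0,0]},{"gripper":0,"translation":[0.0488,-0.0423,0],"dr":[0,0,0]},{"gripper":0,"translation":[0.0488,-0.0423,0],"dr":[0,0,0]}]'
python3 -m inch '[{"gripper":0,"translation":[0,0,0],"dr":[0.01315,0.02254,-0.0319]},{"gripper":0,"translation":[0,0,0],"dr":[0.01315,0.02254,-0.0319]},{"gripper":0,"translation":[0,0,0],"dr":[0.01315,0.02254,-0.0319]},{"gripper":0,"translation":[0,0,0],"dr":[0.01315,0.02254,-0.0319]},{"gripper":0,"translation":[0,0,0],"dr":[0.01315,0.02254,-0.0319]},{"gripper":0,"translation":[0,0,0],"dr":[0.01315,0.02254,-0.0319]},{"gripper":0,"translation":[0,0,0],"dr":[0.01315,0.02254,-0.0319]},{"gripper":0,"translation":[0,0,0],"dr":[0.01315,0.02254,-0.0319]},{"gripper":0,"translation":[0,0,0],"dr":[0.01315,0.02254,-0.0319]},{"gripper":0,"translation":[0,0,0],"dr":[0.01315,0.02254,-0.0319]}]'
python3 - <<'E'
from h import *
H=U-.145*ux+.05*uz; M=slant(45)
plan(H-.006*ux-.10*M[:,2],M,first="r")
E
```

```text
clock: 0.9
ee_pos: [0.3763, -0.3007, 0.2479]
tcp_rot: [0.981, 0.192, -0.0, -0.0]
force: [0.6, -0.0, 0.2]
grip_width: 0.0856
grasp_force: 0.0
clock: 1.8
ee_pos: [0.5341, 0.0102, 0.2479]
tcp_rot: [0.981, 0.192, -0.0, -0.0]
force: [1.2, 0.1, -0.9]
grip_width: 0.0854
grasp_force: 0.0
clock: 2.8
ee_pos: [0.5336, 0.0084, 0.2483]
tcp_rot: [0.691, 0.612, 0.288, -0.253]
force: [-0.7, -0.7, 0.3]
grip_width: 0.0856
grasp_force: 0.0
pos [0.5336 0.0084 0.2483] T 5 x [-2.940e-03 -1.000e-05  5.719e-02] | R 1 x [-9.00e-05 -3.50e-04  1.45e-03] deg 0.3
q [-0.47  0.25 -0.25  1.39  0.73  1.1 ] F [-0.7 -0.7  0.3] w 0.0856 g 0.0 t 2.8
```

```bash
python3 -m inch '[{"gripper":0,"translation":[-0.0029,0,0.0572],"dr":[0,0,0.0014]},{"gripper":0,"translation":[-0.0029,0,0.0572],"dr":[0,0,0]},{"gripper":0,"translation":[-0.0029,0,0.0572],"dr":[0,0,0]},{"gripper":0,"translation":[-0.0029,0,0.0572],"dr":[0,0,0]},{"gripper":0,"translation":[-0.0029,0,0.0572],"dr":[0,0,0]},{"gripper":0,"translation":[0,0,0],"dr":[0,0,0]}]'
python3 - <<'E'
from h import *
t=manip.capture("top")[:,:,::-1]; s=manip.capture("side")[:,:,::-1]
a=cv2.resize(t[100:260,110:270],None,fx=2.45,fy=2.45,interpolation=cv2.INTER_CUBIC)
b=cv2.resize(s[170:330,150:310],None,fx=2.45,fy=2.45,interpolation=cv2.INTER_CUBIC)
cv2.imwrite("pics/z1.png",np.hstack([a,b]))
H=U-.145*ux+.05*uz; M=slant(45); plan(H-.006*ux,M)
for q in (H, manip.observe()["ee_pos"]):
  u,v=proj("top",q),proj("side",q); print((u-[110,100])*2.45,(v-[150,170])*2.45+[392,0])
E
```

```text
clock: 3.4
ee_pos: [0.5446, 0.1252, 0.117]
tcp_rot: [0.694, 0.61, 0.283, -0.256]
force: [-1.0, -0.4, 0.4]
grip_width: 0.0853
grasp_force: 0.0
pos [0.5476 0.123  0.1201] T 3 x [0.00017 0.00036 0.05514] | R 1 x [-0.00053  0.00051 -0.00134] deg 0.3
q [-0.25  0.33 -0.45  0.92  0.78  1.39] F [-0.1 -0.8 -0.5] w 0.0853 g 0.0 t 3.5
[126.8380334  197.32198804] [523.03531044 260.70195947]
[183.49963874 201.38541263] [564.53069787 178.74457172]
```

View pics/z1.png

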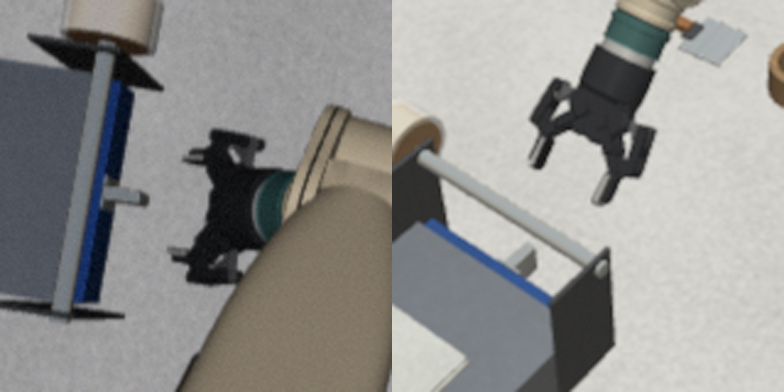

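The picture shows the open fingertips at (185,157) and (172,253) in the top crop, with their midpoint on the extended line of the fin (108,192)–(147,199). The bar is well clear, so I'll go in and close.

```bash
python3 -m inch '[{"gripper":0,"translation":[0,0.0004,0.033],"dr":[0,0,0]},{"gripper":0,"translation":[0,0.0004,0.033],"dr":[0,0,0]},{"gripper":0,"translation":[0,0.0004,0.033],"dr":[0,0,0]},{"gripper":0,"translation":[0,0,0.033],"dr":[0,0,0]},{"gripper":0,"translation":[0,0,0.033],"dr":[0,0,0]},{"gripper":0,"translation":[0,0,0],"dr":[0,0,0]}]'
python3 -m inch '[{"gripper":0.5,"translation":[0,0,0],"dr":[0,0,0]},{"gripper":0.6,"translation":[0,0,0],"dr":[0,0,0]},{"gripper":0.7,"translation":[0,0,0],"dr":[0,0,0]},{"gripper":0.8,"translation":[0,0,0],"dr":[0,0,0]},{"gripper":0.9,"translation":[0,0,0],"dr":[0,0,0]},{"gripper":1,"translation":[0,0,0],"dr":[0,0,0]},{"gripper":1,"translation":[0,0,0],"dr":[0,0,0]},{"gripper":1,"translation":[0,0,0],"dr":[0,0,0]}]' 60
python3 - <<'E'
from h import *
M=slant(45); o=manip.observe(); plan(o["ee_pos"]-.165*ux,M,mm=12)
E
```

```text
clock: 4.1
ee_pos: [0.5579, 0.1918, 0.0502]
tcp_rot: [0.694, 0.61, 0.286, -0.253]
force: [-1.3, -0.2, -0.7]
grip_width: 0.0854
grasp_force: 0.0
clock: 4.9
ee_pos: [0.5585, 0.1918, 0.051]
tcp_rot: [0.694, 0.61, 0.287, -0.253]
force: [-0.0, -1.4, 3.6]
grip_width: 0.013
grasp_force: 60.8
pos [0.5585 0.1918 0.051 ] T 14 x [-1.390e-02  6.000e-05 -1.387e-02] | R 1 x [ 0.00042  0.00034 -0.00093] deg 0.2
q [-0.12  0.42 -0.51  0.64  0.78  1.58] F [-0.  -1.4  3.6] w 0.013 g 60.8 t 4.9
```

```bash
python3 -m inch '[{"gripper":1,"translation":[-0.007,0,-0.007],"dr":[0,0,0]},{"gripper":1,"translation":[-0.014,0,-0.014],"dr":[0,0,0]},{"gripper":1,"translation":[-0.014,0,-0.014],"dr":[0,0,0]},{"gripper":1,"translation":[-0.014,0,-0.014],"dr":[0,0,0]},{"gripper":1,"translation":[-0.014,0,-0.014],"dr":[0,0,0]},{"gripper":1,"translation":[-0.014,0,-0.014],"dr":[0,0,0]},{"gripper":1,"translation":[-0.014,0,-0.014],"dr":[0,0,0]}]'
python3 -m inch '[{"gripper":1,"translation":[-0.014,0,-0.014],"dr":[0,0,0]},{"gripper":1,"translation":[-0.014,0,-0.014],"dr":[0,0,0]},{"gripper":1,"translation":[-0.014,0,-0.014],"dr":[0,0,0]},{"gripper":1,"translation":[-0.014,0,-0.014],"dr":[0,0,0]},{"gripper":1,"translation":[-0.014,0,-0.014],"dr":[0,0,0]},{"gripper":1,"translation":[-0.014,0,-0.014],"dr":[0,0,0]},{"gripper":1,"translation":[-0.009,0,-0.009],"dr":[0,0,0]},{"gripper":1,"translation":[0,0,0],"dr":[0,0,0]}]'
python3 - <<'E'
from h import *
o=manip.observe(); print((o["ee_pos"]-U)@ux, (o["ee_pos"]-U)@uy,o["force"],o["grip_width"])
E
```

```text
clock: 5.6
ee_pos: [0.5485, 0.1149, 0.051]
tcp_rot: [0.694, 0.61, 0.287, -0.253]
force: [3.2, 3.7, 2.4]
grip_width: 0.0131
grasp_force: 60.2
clock: 6.4
ee_pos: [0.5382, 0.0355, 0.051]
tcp_rot: [0.695, 0.609, 0.286, -0.253]
force: [-0.0, -0.8, 5.1]
grip_width: 0.013
grasp_force: 60.9
-0.309243370452039 -0.0011881957970011417 [-0.02290576 -0.83821735  5.12355923] 0.012962794167827679
```

```bash
python3 -m inch '[{"gripper":0.6,"translation":[0,0,0],"dr":[0,0,0]},{"gripper":0.3,"translation":[0,0,0],"dr":[0,0,0]},{"gripper":0.3,"translation":[0,0,0],"dr":[0,0,0]},{"gripper":0.2,"translation":[0,0,0],"dr":[0,0,0]},{"gripper":0.2,"translation":[0,0,-0.02],"dr":[0,0,0]},{"gripper":0.2,"translation":[0,0,-0.06],"dr":[0,0,0]},{"gripper":0.2,"translation":[0,0,-0.07],"dr":[0,0,0]},{"gripper":0.2,"translation":[0,0,-0.07],"dr":[0,0,0]},{"gripper":0.2,"translation":[0,0,-0.07],"dr":[0,0,0]},{"gripper":0.2,"translation":[0,0,-0.07],"dr":[0,0,0]}]'
python3 - <<'E'
from h import *
t=manip.capture("top")[:,:,::-1]; s=manip.capture("side")[:,:,::-1]
cv2.imwrite("pics/t2.png",t);cv2.imwrite("pics/s2.png",s)
a=cv2.resize(t[80:240,110:270],None,fx=2.45,fy=2.45,interpolation=cv2.INTER_CUBIC)
b=cv2.resize(s[170:330,150:310],None,fx=2.45,fy=2.45,interpolation=cv2.INTER_CUBIC)
cv2.imwrite("pics/z2.png",np.hstack([a,b]))
G=np.array([.638,-.2865,.20]); M=down(np.radians(86.6)); plan(G,M); plan(G,M,first="r")
E
```

```text
clock: 7.4
ee_pos: [0.5182, -0.1151, 0.2049]
tcp_rot: [0.694, 0.61, 0.286, -0.253]
force: [-0.1, -0.1, -0.5]
grip_width: 0.0682
grasp_force: 0.0
pos [ 0.5211 -0.1187  0.2072] T 6 x [-0.03139  0.03831 -0.0279 ] | R 13 x [ 0.01568 -0.0144  -0.03794] deg 101.8
q [-0.67  0.38 -0.18  1.48  0.65  0.87] F [0.1 0.6 0.1] w 0.0684 g 0.0 t 7.5
pos [ 0.5211 -0.1187  0.2072] T 6 x [-0.03518 -0.0446   0.00201] | R 13 x [ 0.01568 -0.0144  -0.03794] deg 101.8
q [-0.67  0.38 -0.18  1.48  0.65  0.87] F [0.1 0.6 0.1] w 0.0684 g 0.0 t 7.5
```

View pics/z2.png

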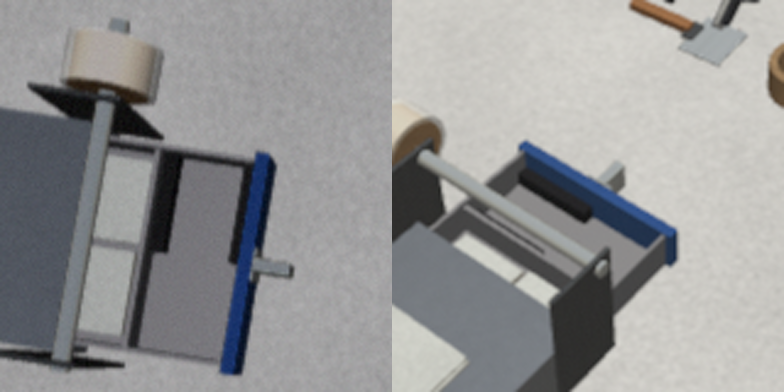

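The drawer is open and the stepped compartment is clear: narrow end at the top of the crop, around (200,190), and wide end around (190,310). Next is the scraper.

```bash
python3 -m inch '[{"gripper":0.2,"translation":[0,0,0],"dr":[0.0157,-0.0144,-0.0379]},{"gripper":0.2,"translation":[0,0,0],"dr":[0.0157,-0.0144,-0.0379]},{"gripper":0.2,"translation":[0,0,0],"dr":[0.0157,-0.0144,-0.0379]},{"gripper":0.2,"translation":[0,0,0],"dr":[0.0157,-0.0144,-0.0379]},{"gripper":0.2,"translation":[0,0,0],"dr":[0.0157,-0.0144,-0.0379]},{"gripper":0.2,"translation":[0,0,0],"dr":[0.0157,-0.0144,-0.0379]},{"gripper":0.2,"translation":[0,0,0],"dr":[0.0157,-0.0144,-0.0379]},{"gripper":0.2,"translation":[0,0,0],"dr":[0.0157,-0.0144,-0.0379]},{"gripper":0.2,"translation":[0,0,0],"dr":[0.0157,-0.0144,-0.0379]},{"gripper":0.2,"translation":[0,0,0],"dr":[0.0157,-0.0144,-0.0379]}]'
python3 -m inch '[{"gripper":0.2,"translation":[0,0,0],"dr":[0.0157,-0.0144,-0.0379]},{"gripper":0.2,"translation":[0,0,0],"dr":[0.0157,-0.0144,-0.0379]},{"gripper":0.2,"translation":[0,0,0],"dr":[0.0157,-0.0144,-0.0379]},{"gripper":0.2,"translation":[0,0,0],"dr":[0,0,0]}]'
python3 - <<'E'
from h import *
G=np.array([.638,-.2865,.10]); M=down(np.radians(86.6)); plan(G,M); plan(G,M,first="r")
E
```

```text
clock: 8.5
ee_pos: [0.5184, -0.1133, 0.2028]
tcp_rot: [0.203, 0.974, 0.076, -0.069]
force: [0.1, 0.2, 0.0]
grip_width: 0.0684
grasp_force: 0.0
clock: 8.9
ee_pos: [0.5168, -0.112, 0.2029]
tcp_rot: [0.027, 1.0, 0.003, -0.005]
force: [-0.1, 0.7, -0.4]
grip_width: 0.0686
grasp_force: 0.0
pos [ 0.5168 -0.112   0.2029] T 6 x [-0.03653 -0.04669  0.02799] | R 1 x [ 0.00161 -0.00308  0.00145] deg 0.7
q [-0.34  0.14 -0.29  1.15  0.   -0.28] F [-0.1  0.7 -0.4] w 0.0686 g 0.0 t 8.9
pos [ 0.5168 -0.112   0.2029] T 6 x [-0.03647 -0.04638  0.02858] | R 1 x [ 0.00161 -0.00308  0.00145] deg 0.7
q [-0.34  0.14 -0.29  1.15  0.   -0.28] F [-0.1  0.7 -0.4] w 0.0686 g 0.0 t 8.9
```

```bash
python3 -m inch '[{"gripper":0.3,"translation":[0,0,0],"dr":[0.0016,-0.0031,0.0014]},{"gripper":0.3,"translation":[-0.0365,-0.0464,0.0286],"dr":[0,0,0]},{"gripper":0.3,"translation":[-0.0365,-0.0464,0.0286],"dr":[0,0,0]},{"gripper":0.3,"translation":[-0.0365,-0.0464,0.0286],"dr":[0,0,0]},{"gripper":0.3,"translation":[-0.0365,-0.0464,0.0286],"dr":[0,0,0]},{"gripper":0.3,"translation":[-0.0365,-0.0464,0.0286],"dr":[0,0,0]},{"gripper":0.3,"translation":[-0.0365,-0.0464,0.0286],"dr":[0,0,0]},{"gripper":0.3,"translation":[0,0,0],"dr":[0,0,0]},{"gripper":0.3,"translation":[0,0,0],"dr":[0,0,0]}]'
python3 - <<'E'
from h import *
t=manip.capture("top")[:,:,::-1]; s=manip.capture("side")[:,:,::-1]
a=cv2.resize(t[100:220,290:410],None,fx=3.2,fy=3.2,interpolation=cv2.INTER_CUBIC)
b=cv2.resize(s[120:240,210:330],None,fx=3.2,fy=3.2,interpolation=cv2.INTER_CUBIC)
cv2.imwrite("pics/z3.png",np.hstack([a,b]))
G=np.array([.638,-.2865,.02]); M=down(np.radians(86.6)); plan(G,M)
E
```

```text
clock: 9.8
ee_pos: [0.6392, -0.2897, 0.0992]
tcp_rot: [0.032, 0.999, 0.001, -0.001]
force: [0.7, 0.7, 0.4]
grip_width: 0.0598
grasp_force: 0.0
pos [ 0.6394 -0.2887  0.1011] T 3 x [0.0009  0.00117 0.04503] | R 1 x [ 9.0e-05  3.1e-04 -9.6e-04] deg 0.2
q [-0.52  0.51 -0.01  1.05  0.   -0.45] F [-0.4  0.6  0.6] w 0.0596 g 0.0 t 9.9
```

View pics/z3.png

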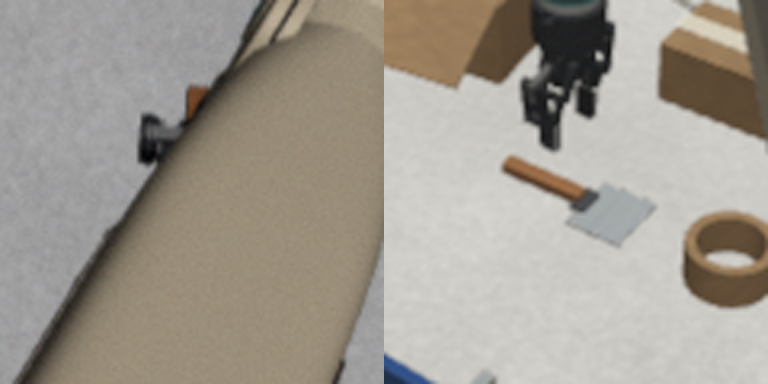

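The side crop shows the fingers hanging above the handle (545,175), with nothing around them. I'll descend slowly and grip.

```bash
python3 -m inch '[{"gripper":0.3,"translation":[0.0009,0.0012,0.04],"dr":[0,0,0]},{"gripper":0.3,"translation":[0.0009,0.0012,0.04],"dr":[0,0,0]},{"gripper":0.3,"translation":[0.0009,0.0012,0.03],"dr":[0,0,0]},{"gripper":0.3,"translation":[0,0,0.015],"dr":[0,0,0]},{"gripper":0.3,"translation":[0,0,0.01],"dr":[0,0,0]},{"gripper":0.3,"translation":[0,0,0],"dr":[0,0,0]}]'
python3 -m inch '[{"gripper":0.6,"translation":[0,0,0],"dr":[0,0,0]},{"gripper":0.7,"translation":[0,0,0],"dr":[0,0,0]},{"gripper":0.75,"translation":[0,0,0],"dr":[0,0,0]},{"gripper":0.8,"translation":[0,0,0],"dr":[0,0,0]},{"gripper":0.9,"translation":[0,0,0],"dr":[0,0,0]},{"gripper":1,"translation":[0,0,0],"dr":[0,0,0]},{"gripper":1,"translation":[0,0,0],"dr":[0,0,0]},{"gripper":1,"translation":[0,0,0],"dr":[0,0,0]}]' 50
```

```text
clock: 10.5
ee_pos: [0.6383, -0.2865, 0.0204]
tcp_rot: [0.031, 1.0, -0.0, 0.001]
force: [0.6, -0.2, -0.0]
grip_width: 0.06
grasp_force: 0.0
clock: 11.3
ee_pos: [0.6392, -0.2875, 0.0213]
tcp_rot: [0.031, 1.0, -0.001, 0.002]
force: [-0.9, 0.8, 5.8]
grip_width: 0.0162
grasp_force: 50.7
```

```bash
python3 -m inch '[{"gripper":1,"translation":[0,0,-0.01],"dr":[0,0,0]},{"gripper":1,"translation":[0,0,-0.03],"dr":[0,0,0]},{"gripper":1,"translation":[0,0,-0.06],"dr":[0,0,0]},{"gripper":1,"translation":[0,0,-0.07],"dr":[0,0,0]},{"gripper":1,"translation":[0,0,-0.07],"dr":[0,0,0]},{"gripper":1,"translation":[0,0,0],"dr":[0,0,0]}]'
python3 - <<'E'
from h import *
for n,h in(("top",.068),("side",.068)):
    im=cv2.imread("pics/t2.png" if n=="top" else "pics/s2.png"); hsv=cv2.cvtColor(im,cv2.COLOR_BGR2HSV)
    m=((hsv[...,0]>100)&(hsv[...,0]<130)&(hsv[...,1]>130)).astype(np.uint8)
    vu=np.argwhere(m); X=np.array([ray(n,(u,v),h)-U for v,u in vu]); a=X@ux*1000; b=X@uy*1000
    for y0 in (-90,-60,-30,30,60,90):
        k=abs(b-y0)<8; print(n,y0,a[k].min().round(1),a[k].max().round(1))
    print("y range",b.min(),b.max())
s=-.223; Tg=U+s*ux+uz*.19-.005*uy; plan(Tg,down(np.radians(82.8)))
E
```

```text
clock: 11.9
ee_pos: [0.6421, -0.2888, 0.1717]
tcp_rot: [0.031, 1.0, -0.003, 0.006]
force: [1.8, -1.2, -1.1]
grip_width: 0.0162
grasp_force: 49.9
top -90 -285.7 -188.5
top -60 -285.5 -264.2
top -30 -285.0 -264.2
top 30 -553.1 -265.7
top 60 -285.5 -266.0
top 90 -285.4 -265.5
y range -150.5313076765022 113.31187334130705
side -90 -272.8 -248.9
side -60 -271.9 -246.5
side -30 -272.2 -245.3
side 30 -272.2 -235.5
side 60 -271.4 -234.4
side 90 -272.2 -234.5
y range -110.53140708394193 140.29614097480632
pos [ 0.6421 -0.2888  0.1717] T 11 x [ 0.01726  0.06108 -0.00335] | R 1 x [-0.0017   0.00421  0.0205 ] deg 3.8
q [-0.51  0.45  0.05  1.16  0.   -0.45] F [ 1.8 -1.2 -1.1] w 0.0162 g 49.9 t 11.9
```

```bash
python3 -m inch '[{"gripper":1,"translation":[0.0172,0.0611,-0.0033],"dr":[0,0,0]},{"gripper":1,"translation":[0.0172,0.0611,-0.0033],"dr":[0,0,0]},{"gripper":1,"translation":[0.0172,0.0611,-0.0033],"dr":[0,0,0]},{"gripper":1,"translation":[0.0172,0.0611,-0.0033],"dr":[0,0,0]},{"gripper":1,"translation":[0.0172,0.0611,-0.0033],"dr":[0,0,0]},{"gripper":1,"translation":[0.0172,0.0611,-0.0033],"dr":[0,0,0]},{"gripper":1,"translation":[0.0172,0.0611,-0.0033],"dr":[0,0,0]},{"gripper":1,"translation":[0.0172,0.0611,-0.0033],"dr":[0,0,0]},{"gripper":1,"translation":[0.0172,0.0611,-0.0033],"dr":[0,0,0]},{"gripper":1,"translation":[0.0172,0.0611,-0.0033],"dr":[0,0,0]}]'
python3 -m inch '[{"gripper":1,"translation":[0.0172,0.0611,-0.0033],"dr":[0,0,0]},{"gripper":1,"translation":[0,0,0],"dr":[-0.0017,0.0042,0.0205]},{"gripper":1,"translation":[0,0,0],"dr":[0,0,0]},{"gripper":1,"translation":[0,0,0],"dr":[0,0,0]}]'
python3 - <<'E'
from h import *
t=manip.capture("top")[:,:,::-1]; s=manip.capture("side")[:,:,::-1]
cv2.imwrite("pics/t4.png",t);cv2.imwrite("pics/s4.png",s)
a=cv2.resize(t[80:240,130:290],None,fx=2.45,fy=2.45,interpolation=cv2.INTER_CUBIC)
b=cv2.resize(s[130:290,180:340],None,fx=2.45,fy=2.45,interpolation=cv2.INTER_CUBIC)
cv2.imwrite("pics/z4.png",np.hstack([a,b]))
plan(U-.224*ux+uz*.10-.006*uy,down(np.radians(82.8)))
o=manip.observe(); C=R.from_quat(o["tcp_rot"]).as_matrix(); print(C.round(3));
E
```

```text
clock: 12.9
ee_pos: [0.5558, 0.0869, 0.182]
tcp_rot: [0.031, 1.0, -0.0, -0.001]
force: [0.5, 1.3, -3.0]
grip_width: 0.0165
grasp_force: 49.9
clock: 13.3
ee_pos: [0.5489, 0.1224, 0.1843]
tcp_rot: [0.062, 0.998, 0.002, -0.007]
force: [-1.3, -0.0, -2.2]
grip_width: 0.0161
grasp_force: 49.9
pos [0.5493 0.1219 0.1848] T 3 x [-0.00317 -0.0012   0.04704] | R 1 x [ 0.00128 -0.00404 -0.00015] deg 0.8
q [ 0.1   0.22 -0.24  1.12  0.01  0.23] F [ 0.3  0.1 -2. ] w 0.0162 g 49.9 t 13.4
[[-0.992  0.126 -0.012]
 [ 0.126  0.992  0.006]
 [ 0.013  0.004 -1.   ]]
```

View pics/z4.png

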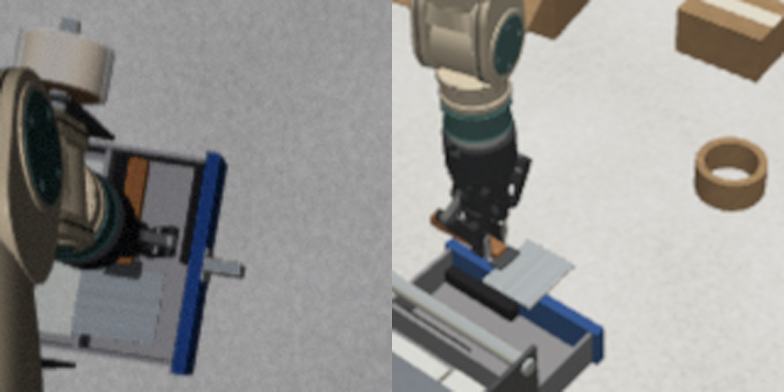

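Run:
```python
from h import *
T=lambda u,v:(130+(u+.5)/2.45-.5,80+(v+.5)/2.45-.5); S=lambda u,v:(180+(u-392+.5)/2.45-.5,130+(v+.5)/2.45-.5)
q=np.array([.5493,.1219,0])
def loc(n,uv,z): d=(ray(n,uv,z)-q)*1000; return (d@ux).round(1),(d@uy).round(1)
for nm,p in(("front",(553,285)),("fr1",(575,265)),("fr2",(531,306)),("bk1",(533,240)),("bk2",(484,277))): print("side",nm,loc("side",S(*p),.166))
for nm,p in(("fr2",(158,342)),("bk2",(164,276)),("bk1",(82,275)),("hend a",(128,157)),("hend b",(147,160))): print("top",nm,loc("top",T(*p),.166 if nm[0]!="h" else .179))
```

```text
side front (np.float64(-0.4), np.float64(90.3))
side fr1 (np.float64(-37.6), np.float64(90.9))
side fr2 (np.float64(36.7), np.float64(90.6))
side bk1 (np.float64(-38.9), np.float64(30.8))
side bk2 (np.float64(35.6), np.float64(24.3))
top fr2 (np.float64(-45.0), np.float64(86.0))
top bk2 (np.float64(-40.5), np.float64(24.3))
top bk1 (np.float64(35.5), np.float64(35.0))
top hend a (np.float64(7.9), np.float64(-79.3))
top hend b (np.float64(-10.0), np.float64(-79.2))
```

```bash
python3 -m inch '[{"gripper":1,"translation":[0,0,0],"dr":[0.0013,-0.004,0]},{"gripper":1,"translation":[-0.0032,-0.0012,0.047],"dr":[0,0,0]},{"gripper":1,"translation":[-0.0032,-0.0012,0.047],"dr":[0,0,0]},{"gripper":1,"translation":[-0.0032,-0.0012,0.047],"dr":[0,0,0]},{"gripper":1,"translation":[0,0,0],"dr":[0,0,0]},{"gripper":1,"translation":[0,0,0],"dr":[0,0,0]}]'
python3 - <<'E'
from h import *
plan(U-.224*ux+uz*.046-.0055*uy,down(np.radians(82.8)),mm=14)
E
```

```text
clock: 14.0
ee_pos: [0.5547, 0.1193, 0.1008]
tcp_rot: [0.063, 0.998, 0.0, -0.0]
force: [0.4, -0.0, -1.2]
grip_width: 0.0166
grasp_force: 49.9
pos [0.5547 0.1193 0.1008] T 4 x [6.500e-04 1.000e-05 2.283e-02] | R 1 x [ 0.0e+00 -7.0e-05 -2.4e-04] deg 0.0
q [ 0.1   0.29 -0.34  0.94  0.    0.22] F [ 0.4 -0.  -1.2] w 0.0166 g 49.9 t 14.0
```

```bash
python3 -m inch '[{"gripper":1,"translation":[0.0006,0,0.0228],"dr":[0,0,0]},{"gripper":1,"translation":[0.0006,0,0.0228],"dr":[0,0,0]},{"gripper":1,"translation":[0.0006,0,0.0228],"dr":[0,0,0]},{"gripper":1,"translation":[0.0006,0,0.0228],"dr":[0,0,0]},{"gripper":1,"translation":[0,0,0],"dr":[0,0,0]},{"gripper":1,"translation":[0,0,0],"dr":[0,0,0]}]'
python3 -m inch '[{"gripper":1,"translation":[0,0,0.003],"dr":[0,0,0]},{"gripper":1,"translation":[0,0,0.002],"dr":[0,0,0]},{"gripper":1,"translation":[0,0,0],"dr":[0,0,0]}]'
```

```text
clock: 14.6
ee_pos: [0.553, 0.12, 0.0453]
tcp_rot: [0.063, 0.998, -0.0, -0.0]
force: [-0.6, 0.2, -1.6]
grip_width: 0.0165
grasp_force: 49.9
clock: 14.9
ee_pos: [0.5542, 0.1199, 0.0435]
tcp_rot: [0.063, 0.998, 0.0, 0.001]
force: [0.3, 0.8, -1.6]
grip_width: 0.0167
grasp_force: 49.9
```

```bash
python3 -m inch '[{"gripper":1,"translation":[0,0,0.002],"dr":[0,0,0]},{"gripper":1,"translation":[0,0,0],"dr":[0,0,0]},{"gripper":1,"translation":[0,0,0],"dr":[0,0,0]}]'
python3 -m inch '[{"gripper":1,"translation":[0,0,0.002],"dr":[0,0,0]},{"gripper":1,"translation":[0,0,0],"dr":[0,0,0]},{"gripper":1,"translation":[0,0,0],"dr":[0,0,0]}]'
```

```text
clock: 15.2
ee_pos: [0.5539, 0.1199, 0.0421]
tcp_rot: [0.063, 0.998, 0.0, 0.001]
force: [-0.0, 0.4, -2.6]
grip_width: 0.0164
grasp_force: 49.9
clock: 15.5
ee_pos: [0.5541, 0.1199, 0.0412]
tcp_rot: [0.063, 0.998, 0.0, 0.001]
force: [-1.6, 0.3, 3.3]
grip_width: 0.0164
grasp_force: 50.6
```

```bash
python3 -m inch '[{"gripper":0.75,"translation":[0,0,0],"dr":[0,0,0]},{"gripper":0.7,"translation":[0,0,0],"dr":[0,0,0]},{"gripper":0.64,"translation":[0,0,0],"dr":[0,0,0]},{"gripper":0.64,"translation":[0,0,0],"dr":[0,0,0]},{"gripper":0.64,"translation":[0,0,0],"dr":[0,0,0]},{"gripper":0.64,"translation":[0,0,-0.01],"dr":[0,0,0]},{"gripper":0.64,"translation":[0,0,-0.03],"dr":[0,0,0]},{"gripper":0.64,"translation":[0,0,-0.06],"dr":[0,0,0]},{"gripper":0.64,"translation":[0,0,-0.07],"dr":[0,0,0]},{"gripper":0.64,"translation":[0,0,-0.07],"dr":[0,0,0]}]'
python3 - <<'E'
from h import *
M=slant(45); H=U+(-.224-.080)*ux+.05*uz-.001*uy
plan(H-.006*ux-.22*M[:,2]+[0,0,.02],M)
E
```

```text
clock: 16.5
ee_pos: [0.553, 0.1195, 0.1863]
tcp_rot: [0.063, 0.998, -0.0, 0.0]
force: [0.9, 0.3, 1.0]
grip_width: 0.0309
grasp_force: 0.0
pos [0.553  0.1195 0.1863] T 7 x [ 0.00099 -0.05749 -0.00931] | R 13 x [-0.01504  0.01505  0.03628] deg 98.4
q [ 0.1   0.21 -0.24  1.11 -0.    0.23] F [0.9 0.3 1. ] w 0.0309 g 0.0 t 16.5
```

```bash
python3 -m inch '[{"gripper":0.4,"translation":[0.001,-0.0575,-0.0093],"dr":[0,0,0]},{"gripper":0.3,"translation":[0.001,-0.0575,-0.0093],"dr":[0,0,0]},{"gripper":0.2,"translation":[0.001,-0.0575,-0.0093],"dr":[0,0,0]},{"gripper":0.2,"translation":[0.001,-0.0575,-0.0093],"dr":[0,0,0]},{"gripper":0.2,"translation":[0.001,-0.0575,-0.0093],"dr":[0,0,0]},{"gripper":0.2,"translation":[0.001,-0.0575,-0.0093],"dr":[0,0,0]},{"gripper":0.2,"translation":[0.001,-0.0575,-0.0093],"dr":[0,0,0]}]'
python3 -m inch '[{"gripper":0.2,"translation":[0,0,0],"dr":[-0.015,0.015,0.0363]},{"gripper":0.2,"translation":[0,0,0],"dr":[-0.015,0.015,0.0363]},{"gripper":0.2,"translation":[0,0,0],"dr":[-0.015,0.015,0.0363]},{"gripper":0.2,"translation":[0,0,0],"dr":[-0.015,0.015,0.0363]},{"gripper":0.2,"translation":[0,0,0],"dr":[-0.015,0.015,0.0363]},{"gripper":0.2,"translation":[0,0,0],"dr":[-0.015,0.015,0.0363]},{"gripper":0.2,"translation":[0,0,0],"dr":[-0.015,0.015,0.0363]},{"gripper":0.2,"translation":[0,0,0],"dr":[-0.015,0.015,0.0363]},{"gripper":0.2,"translation":[0,0,0],"dr":[-0.015,0.015,0.0363]},{"gripper":0.2,"translation":[0,0,0],"dr":[-0.015,0.015,0.0363]}]'
python3 -m inch '[{"gripper":0.2,"translation":[0,0,0],"dr":[-0.015,0.015,0.0363]},{"gripper":0.2,"translation":[0,0,0],"dr":[-0.015,0.015,0.0363]},{"gripper":0.2,"translation":[0,0,0],"dr":[-0.015,0.015,0.0363]},{"gripper":0.2,"translation":[0,0,0],"dr":[0,0,0]},{"gripper":0.2,"translation":[0,0,0],"dr":[0,0,0]}]'
python3 - <<'E'
from h import *
t=manip.capture("top")[:,:,::-1]; s=manip.capture("side")[:,:,::-1]
a=cv2.resize(t[80:240,110:270],None,fx=2.45,fy=2.45,interpolation=cv2.INTER_CUBIC)
b=cv2.resize(s[150:310,160:320],None,fx=2.45,fy=2.45,interpolation=cv2.INTER_CUBIC)
cv2.imwrite("pics/z5.png",np.hstack([a,b]))
M=slant(45); P=np.array([.5382,.0355,.051])
plan(P-.09*M[:,2],M,first="r")
E
```

```text
clock: 17.2
ee_pos: [0.5184, -0.1207, 0.2245]
tcp_rot: [0.063, 0.998, -0.0, 0.0]
force: [0.5, -0.5, 0.5]
grip_width: 0.0678
grasp_force: 0.0
clock: 18.2
ee_pos: [0.5192, -0.1197, 0.224]
tcp_rot: [0.58, 0.753, 0.233, -0.205]
force: [-0.7, 0.4, -0.6]
grip_width: 0.0682
grasp_force: 0.0
clock: 18.7
ee_pos: [0.5189, -0.1194, 0.2239]
tcp_rot: [0.693, 0.612, 0.287, -0.252]
force: [-0.4, -0.0, -1.0]
grip_width: 0.0684
grasp_force: 0.0
pos [ 0.5194 -0.1192  0.2242] T 4 x [-0.00513 -0.00032  0.05943] | R 1 x [0.00017 0.00088 0.00101] deg 0.2
q [-0.67  0.37 -0.16  1.52  0.65  0.86] F [-0.6  0.5 -0. ] w 0.0686 g 0.0 t 18.8
```

View pics/z5.png

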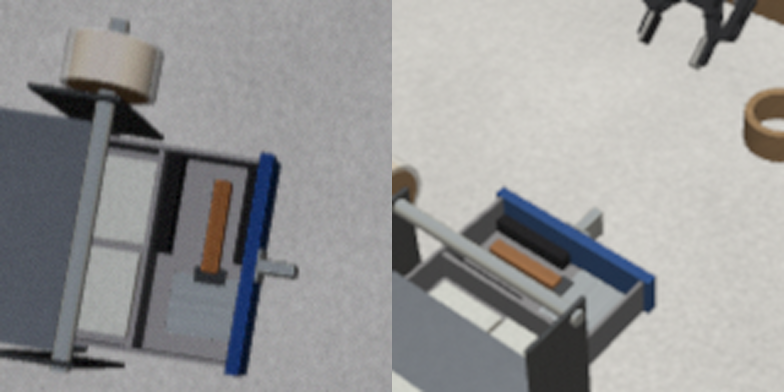

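The scraper lies flat, with its handle in the narrow end (215,225) and its blade in the wide end (197,303). The drawer sits a few mm further out than before, so I'll grip the fin again accordingly.

```bash
python3 -m inch '[{"gripper":0.2,"translation":[-0.0055,-0.0003,0.0585],"dr":[0,0,0]},{"gripper":0.2,"translation":[-0.0055,-0.0003,0.0585],"dr":[0,0,0]},{"gripper":0.2,"translation":[-0.0055,-0.0003,0.0585],"dr":[0,0,0]},{"gripper":0.2,"translation":[-0.0055,-0.0003,0.0585],"dr":[0,0,0]},{"gripper":0.2,"translation":[0,0,0.03],"dr":[0,0,0]},{"gripper":0.2,"translation":[0,0,0.03],"dr":[0,0,0]},{"gripper":0.2,"translation":[0,0,0.03],"dr":[0,0,0]},{"gripper":0.2,"translation":[0,0,0],"dr":[0,0,0]},{"gripper":0.2,"translation":[0,0,0],"dr":[0,0,0]}]'
python3 - <<'E'
from h import *
plan(np.array([.5382,.0355,.051])-.003*ux,slant(45))
E
```

```text
clock: 19.7
ee_pos: [0.5349, 0.0081, 0.0772]
tcp_rot: [0.693, 0.612, 0.287, -0.252]
force: [0.2, -0.2, -1.0]
grip_width: 0.0682
grasp_force: 0.0
pos [0.5349 0.0081 0.0772] T 1 x [-0.00176 -0.00026  0.05977] | R 1 x [-1.0e-05  6.0e-04  7.6e-04] deg 0.2
q [-0.46  0.44 -0.4   1.05  0.73  1.11] F [ 0.2 -0.2 -1. ] w 0.0682 g 0.0 t 19.7
```

```bash
python3 -m inch '[{"gripper":0.2,"translation":[-0.001,0,0.03],"dr":[0,0,0]},{"gripper":0.2,"translation":[0,0,0.028],"dr":[0,0,0]},{"gripper":0.2,"translation":[0,0,0],"dr":[0,0,0]},{"gripper":0.6,"translation":[0,0,0],"dr":[0,0,0]},{"gripper":0.7,"translation":[0,0,0],"dr":[0,0,0]},{"gripper":0.8,"translation":[0,0,0],"dr":[0,0,0]},{"gripper":0.9,"translation":[0,0,0],"dr":[0,0,0]},{"gripper":1,"translation":[0,0,0],"dr":[0,0,0]},{"gripper":1,"translation":[0,0,0],"dr":[0,0,0]},{"gripper":1,"translation":[0,0,0],"dr":[0,0,0]}]' 60
python3 - <<'E'
from h import *
o=manip.observe(); p=o["ee_pos"]; print(p,((p-U)@ux).round(4),((p-U)@uy).round(4)); plan(p+.15*ux,slant(45),mm=10)
E
```

```text
clock: 20.7
ee_pos: [0.5378, 0.0318, 0.0524]
tcp_rot: [0.693, 0.611, 0.287, -0.252]
force: [-2.2, -1.2, 5.5]
grip_width: 0.0133
grasp_force: 59.6
[0.53778736 0.03181775 0.0523749 ] -0.313 -0.0012
pos [0.5378 0.0318 0.0524] T 16 x [ 1.105e-02 -1.000e-05  1.104e-02] | R 1 x [4.2e-04 1.3e-04 3.0e-05] deg 0.1
q [-0.42  0.47 -0.43  0.95  0.74  1.16] F [-2.2 -1.2  5.5] w 0.0133 g 59.6 t 20.7
```

```bash
python3 -m inch '[{"gripper":1,"translation":[0.003,0,0.003],"dr":[0,0,0]},{"gripper":1,"translation":[0.006,0,0.006],"dr":[0,0,0]},{"gripper":1,"translation":[0.009,0,0.009],"dr":[0,0,0]},{"gripper":1,"translation":[0.009,0,0.009],"dr":[0,0,0]},{"gripper":1,"translation":[0.009,0,0.009],"dr":[0,0,0]},{"gripper":1,"translation":[0.009,0,0.009],"dr":[0,0,0]},{"gripper":1,"translation":[0.009,0,0.009],"dr":[0,0,0]},{"gripper":1,"translation":[0.009,0,0.009],"dr":[0,0,0]},{"gripper":1,"translation":[0.009,0,0.009],"dr":[0,0,0]},{"gripper":1,"translation":[0.009,0,0.009],"dr":[0,0,0]}]'
python3 -m inch '[{"gripper":1,"translation":[0.009,0,0.009],"dr":[0,0,0]},{"gripper":1,"translation":[0.009,0,0.009],"dr":[0,0,0]},{"gripper":1,"translation":[0.009,0,0.009],"dr":[0,0,0]},{"gripper":1,"translation":[0.009,0,0.009],"dr":[0,0,0]},{"gripper":1,"translation":[0.009,0,0.009],"dr":[0,0,0]},{"gripper":1,"translation":[0.009,0,0.009],"dr":[0,0,0]},{"gripper":1,"translation":[0.009,0,0.009],"dr":[0,0,0]},{"gripper":1,"translation":[0.009,0,0.009],"dr":[0,0,0]},{"gripper":1,"translation":[0.006,0,0.006],"dr":[0,0,0]},{"gripper":1,"translation":[0.003,0,0.003],"dr":[0,0,0]}]'
python3 - <<'E'
from h import *
o=manip.observe(); p=o["ee_pos"]; print(((p-U)@ux).round(4),((p-U)@uy).round(4),o["force"])
E
```

```text
clock: 21.7
ee_pos: [0.5466, 0.1003, 0.0524]
tcp_rot: [0.693, 0.611, 0.287, -0.252]
force: [-1.6, -2.0, 4.5]
grip_width: 0.0132
grasp_force: 59.7
clock: 22.7
ee_pos: [0.5555, 0.1687, 0.0524]
tcp_rot: [0.693, 0.611, 0.288, -0.252]
force: [-1.8, -1.6, 5.0]
grip_width: 0.0129
grasp_force: 59.6
-0.175 -0.0016 [-1.77723645 -1.59757446  5.00562782]
```

```bash
python3 -m inch '[{"gripper":1,"translation":[0.0045,0,0.0045],"dr":[0,0,0]},{"gripper":1,"translation":[0.0045,0,0.0045],"dr":[0,0,0]},{"gripper":1,"translation":[0.0045,0,0.0045],"dr":[0,0,0]},{"gripper":1,"translation":[0.0045,0,0.0045],"dr":[0,0,0]},{"gripper":1,"translation":[0,0,0],"dr":[0,0,0]}]'
python3 -m inch '[{"gripper":1,"translation":[0.003,0,0.003],"dr":[0,0,0]},{"gripper":1,"translation":[0.002,0,0.002],"dr":[0,0,0]},{"gripper":1,"translation":[0,0,0],"dr":[0,0,0]}]'
```

```text
clock: 23.2
ee_pos: [0.5574, 0.184, 0.0524]
tcp_rot: [0.693, 0.611, 0.288, -0.252]
force: [0.8, 1.6, 4.6]
grip_width: 0.0131
grasp_force: 59.2
clock: 23.5
ee_pos: [0.558, 0.1879, 0.0524]
tcp_rot: [0.693, 0.611, 0.288, -0.252]
force: [-0.5, 0.1, 5.8]
grip_width: 0.0129
grasp_force: 59.5
```

```bash
python3 -m inch '[{"gripper":1,"translation":[0.0015,0,0.0015],"dr":[0,0,0]},{"gripper":1,"translation":[0.0015,0,0.0015],"dr":[0,0,0]},{"gripper":1,"translation":[0,0,0],"dr":[0,0,0]}]'
```

```text
clock: 23.8
ee_pos: [0.5583, 0.1903, 0.0524]
tcp_rot: [0.693, 0.611, 0.288, -0.252]
force: [-0.9, 1.2, 4.4]
grip_width: 0.0129
grasp_force: 59.6
```

Still no end stop, so I'll keep going in small steps.

```bash
python3 -m inch '[{"gripper":1,"translation":[0.0015,0,0.0015],"dr":[0,0,0]},{"gripper":1,"translation":[0.0015,0,0.0015],"dr":[0,0,0]},{"gripper":1,"translation":[0,0,0],"dr":[0,0,0]}]'
```

```text
clock: 24.1
ee_pos: [0.5586, 0.1928, 0.0524]
tcp_rot: [0.693, 0.611, 0.288, -0.252]
force: [-0.8, 0.4, 6.6]
grip_width: 0.0132
grasp_force: 59.6
```

```bash
python3 -m inch '[{"gripper":1,"translation":[0.001,0,0.001],"dr":[0,0,0]},{"gripper":1,"translation":[0.001,0,0.001],"dr":[0,0,0]},{"gripper":1,"translation":[0,0,0],"dr":[0,0,0]}]'
```

```text
clock: 24.4
ee_pos: [0.5588, 0.1942, 0.0524]
tcp_rot: [0.693, 0.611, 0.288, -0.252]
force: [-1.5, -2.5, 7.1]
grip_width: 0.0132
grasp_force: 60.0
```

```bash
python3 -m inch '[{"gripper":1,"translation":[0.001,0,0.001],"dr":[0,0,0]},{"gripper":1,"translation":[0.001,0,0.001],"dr":[0,0,0]},{"gripper":1,"translation":[0,0,0],"dr":[0,0,0]}]'
```

```text
clock: 24.7
ee_pos: [0.5588, 0.1943, 0.0524]
tcp_rot: [0.694, 0.611, 0.287, -0.251]
force: [-7.1, -12.8, 13.6]
grip_width: 0.0131
grasp_force: 61.7
```

The drawer has reached its end stop at about 13 N. Release and retreat along the slant.

```bash
python3 -m inch '[{"gripper":0.8,"translation":[0,0,0],"dr":[0,0,0]},{"gripper":0.6,"translation":[0,0,0],"dr":[0,0,0]},{"gripper":0.3,"translation":[0,0,0],"dr":[0,0,0]},{"gripper":0.2,"translation":[0,0,0],"dr":[0,0,0]},{"gripper":0.2,"translation":[0,0,0],"dr":[0,0,0]},{"gripper":0.2,"translation":[0,0,-0.015],"dr":[0,0,0]},{"gripper":0.2,"translation":[0,0,-0.04],"dr":[0,0,0]},{"gripper":0.2,"translation":[0,0,-0.06],"dr":[0,0,0]},{"gripper":0.2,"translation":[0,0,-0.06],"dr":[0,0,0]},{"gripper":0.2,"translation":[0,0,-0.06],"dr":[0,0,0]}]'
python3 -m inch '[{"gripper":0.2,"translation":[0,0,-0.06],"dr":[0,0,0]},{"gripper":0.2,"translation":[0,0,-0.06],"dr":[0,0,0]},{"gripper":0.2,"translation":[0,0,0],"dr":[0,0,0]},{"gripper":0.2,"translation":[0,0,0],"dr":[0,0,0]},{"gripper":0.2,"translation":[0,0,0],"dr":[0,0,0]}]'
python3 - <<'E'
from h import *
t=manip.capture("top")[:,:,::-1]; s=manip.capture("side")[:,:,::-1]
t0=cv2.imread("pics/top0.png")
a=cv2.resize(t[80:240,40:200],None,fx=2.45,fy=2.45,interpolation=cv2.INTER_CUBIC)
b=cv2.resize(s[130:330,95:295],None,fx=1.96,fy=1.96,interpolation=cv2.INTER_CUBIC)
cv2.imwrite("pics/z6.png",np.hstack([a,b]))
def blue(im):
    hsv=cv2.cvtColor(np.ascontiguousarray(im),cv2.COLOR_BGR2HSV); m=((hsv[...,0]>100)&(hsv[...,0]<130)&(hsv[...,1]>130)); m[:, 200:]=0
    X=np.array([ray("top",(u,v),.068)-U for v,u in np.argwhere(m)]); b=X@uy*1000; return [(X[abs(b-y)<8]@ux*1000).min().round(1) for y in(-60,-30,30,60)]
print(blue(t0),blue(t))
E
```

```text
clock: 25.7
ee_pos: [0.5455, 0.0962, 0.1527]
tcp_rot: [0.693, 0.611, 0.287, -0.252]
force: [1.1, -1.5, 0.4]
grip_width: 0.0682
grasp_force: 0.0
clock: 26.2
ee_pos: [0.5385, 0.0475, 0.2014]
tcp_rot: [0.693, 0.611, 0.286, -0.253]
force: [-0.9, 0.3, 0.2]
grip_width: 0.0681
grasp_force: 0.0
[np.float64(-136.6), np.float64(-136.4), np.float64(-135.7), np.float64(-135.8)] [np.float64(-133.7), np.float64(-133.8), np.float64(-133.6), np.float64(-133.3)]
```

View pics/z6.png

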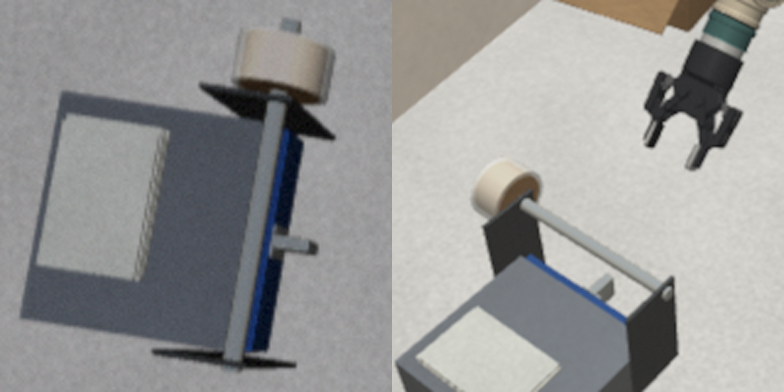

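The drawer is flush: its front edge is parallel to the bar and 2.5 mm further in than the ajar start, against a hard stop. The gripper is clear of everything.

```bash
python3 -c "
from cell import manip
print(manip.hand_in())"
```

```text
the job is handed in; nothing more can be done
None
```

The job is handed in at about 26 s on the clock: the scraper was set down flat in the stepped compartment, blade in the wide end, the drawer was pushed in to its end stop and released, and I never went near the tape roll, pump bottle or carton; I got no verdict back.

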